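# Click the paint carousel round and stand the fallen bottle in it

## Task

Turn the paint carousel until its empty pocket has clicked home at the front, in line with the small spring housing on the base. Stand the fallen paint bottle upright, cap up, on the floor of that pocket, setting it down without dropping it, and let go of everything. Leave the other things on the bench where they are.

Things in the scene. Friction and masses are not known exactly. Their poses are not given: they have to be found in the camera images.
- carousel: paint carousel fixed to the bench: black base, radius 150 mm, with a turning plywood tray, radius 140 mm, upper face 34 mm above the bench. Origin: on the turning axis, at bench level. Its -x axis points to its FRONT, where a black spring housing with a steel cover, 46 mm wide, 30 mm high, stands 142 to 172 mm from the axis. The front faces the robot roughly. Only the tray turns
- paddle (a point): middle of the wooden paddle grip, on the turning axis, 181 mm above the bench; it turns with the tray. Paddle: 86 long, 14 thick, 32 mm high (165 to 197 mm above the bench), free all round above 150 mm. Site x axis along the paddle; -x points to the empty pocket; z up. The tray turns both ways, no end stop, friction 0.05 N m; starts 100 to 180 deg from home, often between clicks
- pocket (a point): middle of the floor of the tray's only empty pocket, 100 mm from the turning axis, 34 mm above the bench; it turns with the tray. Six square pockets, one every 60 deg, 60 mm inside, walls 3 mm thick and 12 mm high; the other five hold round paint bottles (57 to 58 mm across, up to 109 mm tall) jammed fast in them
- front (a point): fixed point 100 mm from the axis towards the front housing, 34 mm above the bench: here the pocket's middle stands when clicked home. A sprung ball in the housing drops between two bumps under the tray at each station (every 60 deg). Crests 2.9 deg either side of the click: from within, the tray centres itself; from 2.9 to 6 deg it is pushed away. Passing a bump takes about 0.35 N m
- bottle: the one fallen bottle: white plastic, square body 42 x 42 mm, 70 mm tall, tapering shoulder, grey round cap 23 mm across, 108 mm tall in all, 0.1 to 0.2 kg, heavier to its base. It lies on a flat side on the board, cap roughly to the robot. Origin: centre of its base (25 mm above the bench as it lies); z axis from base to cap; x, y square to its sides (one of them points up as it lies)
- board: plywood work board 300 mm (x) by 320 mm (y), 4 mm thick, fixed to the bench; the bottle, the jar, the pot and the brush are on it. Origin: centre of its underside
- jar: bystander: open glass water jar, 72 mm across, 95 mm high, on the board. Origin: centre of its underside
- pot: bystander: lidded paint pot, 58 mm across, 50 mm high, on the board. Origin: centre of its underside
- brush: bystander: flat brush about 170 mm long along its x axis, 11 mm thick, lying on the board. Origin: under its middle
- brush_block: bystander: dark wooden block 90 x 90 x 85 mm full of brushes up to 250 mm high, at the back. Origin: centre of its underside
- tape: bystander: roll of tape lying flat, 100 mm across, 24 mm high. Origin: centre of its underside
- mug: bystander: white mug, 80 mm across, 92 mm high. Origin: centre of its underside
- varnish: bystander: amber bottle standing upright, 60 mm across, 150 mm high, at the back. Origin: centre of its underside

How it is judged (in metres and radians):
At the end, for the whole second after the job is handed in: the empty pocket stands within 4 mm of the carousel's front point (clicked home, not on or beside a bump); the bottle stands in it, cap up, its base on the pocket's floor (within 4 mm in height, 13 mm of the pocket's middle), tilted less than 0.1 rad and at rest (horizontal distance between pocket and front below 0.004 m and horizontal distance between bottle and pocket below 0.013 m and z of bottle in the frame of pocket between -0.004 and 0.004 m and angle between bottle's own z axis and vertical below 0.1 rad and linear speed of bottle below 0.02 m/s and angular speed of bottle below 0.2 rad/s); the robot touches nothing.
It fails at once if the bottle is dropped or sent flying: it moves faster than 0.4 m/s while the fingers do not touch it (linear speed of bottle above 0.4 m/s and contact force between the fingers and bottle below 0.05 N).
It fails at once if a bystander is pushed more than 30 mm or tipped over (distance of any of jar, pot, brush, brush_block, tape, mug, varnish from where it was at the start of the episode above 0.03 m or angle between any of jar, pot, brush, brush_block, tape, mug, varnish's own z axis and vertical above 0.5 rad).
It also fails if it takes over 72 s, if anything falls off the work surface, if the arm or the gripper's body presses on something with over 40 N, if the wrist force passes 120 N, or if a joint passes its speed limit or range.

## Robot

A 6-joint arm with a two-finger parallel gripper is mounted at the origin on the work surface. World frame = base frame: x ahead of the robot, y to its left, z up, the work surface at z = 0. Lengths are in mm, angles in rad, forces in N, time in s.
With the tool pointing down it reaches from about 350 to 800 mm from the base axis. Payload 7.3 kg.
Tool frame: the origin (TCP) lies midway between the tips of the shut fingers; the grasp point (between the pads) lies 19 mm behind it (grip_depth is the distance from the TCP to the grasp point, in mm); z points along the fingers, y is the direction in which the jaws open and shut (so a half turn about z gives the same grasp; the last joint's range is limited). The gripper opens to 85 mm and grips with 20 to 120 N. Pads are 22 mm wide; open, the fingers measure 114 mm over their backs; the gripper's body (76 mm by 85 mm) begins 54 mm behind the grasp point. The pads swing forward as they close: fully open they stand 13 mm farther back than shut.
Start: joints at [1.161, 0.342, 1.524, -0, 1.275, -0.146], TCP at [136.878, 506.862, 231.322] pointing down, gripper open.
Joint ranges: [-2.53, 2.53], [-0.77, 2.02], [0.04, 2.7], [-1, 4.14], [0.28, 2.66], [-3.11, 3.11]. Speed limits (rad/s): [2.57, 2.57, 3.14, 3.14, 3.14, 3.14].

## Interface

Orientations are given as a rotation vector (axis times angle).
In Python, from rig import sense, grab_frame, close_job, grip_depth gives the robot as it stands. The module is installed in compiled form; this text tells all that it offers.
- The arm moves only by the tool servo_tool, never from a script. Its argument "steps" is a list of rows, each an object of numbers: "dx", "dy", "dz": the shift along the tool's x, y, z in m; "wx", "wy", "wz": the turn, a rotation vector about the tool's x, y, z in rad; "gripper": the finger opening in m, from 0 to 0.0854. In form: [{"dx": .., "dy": .., "dz": .., "wx": .., "wy": .., "wz": .., "gripper": ..}, ...]. A call has 1 to 20 rows; each row shifts and turns the pose as measured when the row begins, along the tool's axes as they then stand; what a row does not reach is not made up. A row lasts 1/8 s, in which the tool goes at most 62.5 mm and 10.7 degrees, less where a joint would pass 70% of its speed; a pose out of reach is approached as far as the arm can. A call with a gripper value outside its range is refused whole. The fingers move at their own pace and stop on an object; "newtons" is the grip in N (left out, the last holds). Time passes only in rows, so rows that do not move let the fingers close. It gives the time, the measured TCP pose, the force and the opening at its end, in the units of the state.
- sense(): the state, without advancing time (a new reading comes with each control period).
- grab_frame(name): name is "scene" or "top"; returns a dict with "pixels" (400x640x3 uint8, blue, green, red), "fx", "fy", "cx", "cy" (pixels), "R" (3x3) and "t" (3): a world point X has camera coordinates R X + t. Camera axes: x right, y down, z forward; pixel columns grow to the right and rows downward; lengths in mm; the calibration is good to about 2 mm. A picture is of the moment at which its call begins. There is no depth.
- close_job(): hands the job in, once; it reports no verdict.
The state is a dict: "time_s": time; "joint_pos": joint angles; "qd": joint speeds; "effort": joint torques, N m; "ee_pos": TCP position; "ee_rot": TCP orientation; "wrist_force": force on the tool from outside, world axes, zero at the start; "torque": the same for the moment, N m; "width": finger opening in mm.
Only numpy, scipy, OpenCV 4.12 (cv2) and the standard library are available. Lean on these libraries where they do the work, as an engineer would, in place of code of your own. Each camera call takes 0.05 s, during which the arm holds its last target. There are 200 camera calls.

## Working session

There is one attempt and no reset: what is moved stays moved. The work goes in short steps, Python scripts to look and compute and a tool call to move; the robot and the scene stay as the last step left them, time stands still between calls to the robot, and variables do not carry over. Pictures are saved under pics/ and viewed, about 8 in all and at most 12, crops included, and the job is handed in when it is done.

Besides the shell and the picture viewer there is one more tool, called after "Emit:" by a JSON object that holds its "name" and its "arguments". servo_tool: Moves the arm, as the interface text tells. Its arguments: {"type":"object","properties":{"steps":{"type":"array"},"newtons":{"type":"number"}},"required":["steps"]}

```bash
mkdir -p pics; python3 - <<'E'
from rig import *
import cv2
print(sense(),grip_depth if not callable(grip_depth) else grip_depth())
for n in("scene","top"):
    f=grab_frame(n);cv2.imwrite(f"pics/{n}0.png",f["pixels"]);print({k:f[k] for k in f if k!="pixels"})
E
```

```text
{'time_s': 0.0, 'joint_pos': array([ 1.16097346e+00,  3.42711395e-01,  1.52504673e+00,  4.60767290e-06,
        1.27540383e+00, -1.46022309e-01]), 'qd': array([-1.00329680e-03, -1.17026181e-03,  4.19467753e-04, -5.22089296e-04,
        1.12495643e-03, -8.79916693e-05]), 'effort': array([ 1.47359708e-03, -4.33673358e+01, -2.46020472e+01, -1.03427515e-04,
        7.81892217e-03,  1.49261263e-05]), 'ee_pos': array([136.71554042, 506.45572886, 230.62147376]), 'ee_rot': array([-4.13121259e-01, -3.11387186e+00,  2.36824325e-03]), 'wrist_force': array([-0.74252214, -0.03619389, -0.58654712]), 'torque': array([-0.01832519,  0.05916839,  0.04262586]), 'width': 85.5542250461187} 18.700000000000003
{'fx': 373.7789472061526, 'fy': 373.7789472061526, 'cx': 323.89649532912773, 'cy': 205.0140621658111, 'R': array([[ 2.08780469e-01,  9.77962072e-01,  9.49435177e-04],
       [ 7.87986623e-01, -1.67648367e-01, -5.92428145e-01],
       [-5.79213085e-01,  1.24435568e-01, -8.05622735e-01]]), 't': array([-110.33535511, -383.76371649, 1612.48806714])}
{'fx': 507.2457530751444, 'fy': 507.2457530751444, 'cx': 330.532559024684, 'cy': 196.88029153377613, 'R': array([[-7.93550588e-03, -9.99968170e-01,  8.28253860e-04],
       [-9.90146733e-01,  7.74175554e-03, -1.39819569e-01],
       [ 1.39808706e-01, -1.92963186e-03, -9.90176652e-01]]), 't': array([  -6.21923292,  604.51964738, 1549.97164909])}
```

View pics/scene0.png

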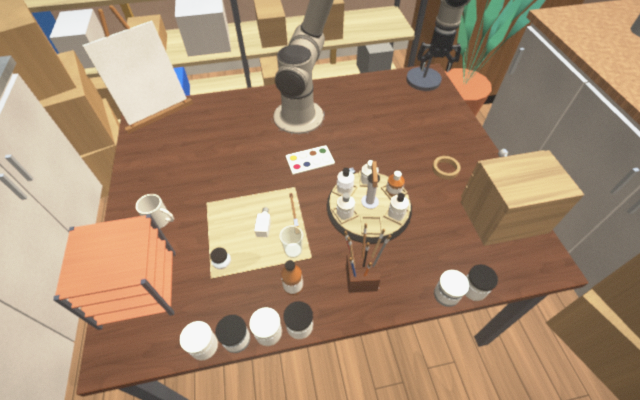

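View pics/top0.png

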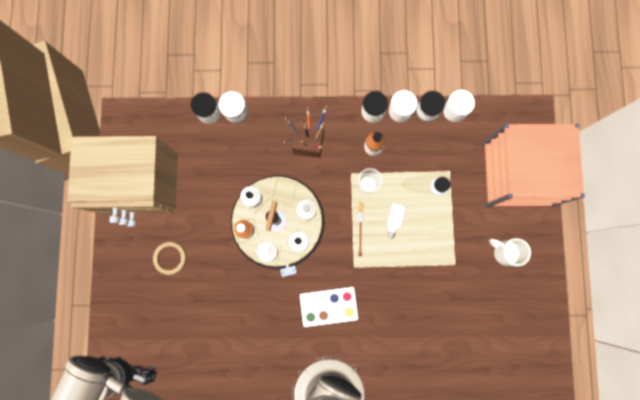

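The top view shows the carousel around (277,221), its housing at (288,270), and the paddle from (266,229) to (276,203). The bottle is near (396,220), cap down at (391,235). Next I'll enlarge and measure.

```bash
cat > h.py <<'E'
import numpy as np,cv2
from rig import *
def ray(f,u,v,z):
    d=f["R"].T@np.array([(u-f["cx"])/f["fx"],(v-f["cy"])/f["fy"],1]);c=-f["R"].T@f["t"]
    return c+d*(z-c[2])/d[2]
def proj(f,X):
    p=f["R"]@np.array(X,float)+f["t"];return np.array([f["fx"]*p[0]/p[2]+f["cx"],f["fy"]*p[1]/p[2]+f["cy"]])
E
python3 - <<'E'
from h import *
t=grab_frame("top");s=grab_frame("scene")
a=cv2.resize(t["pixels"][160:285,220:345],None,fx=4.8,fy=4.8,interpolation=cv2.INTER_CUBIC)
cv2.imwrite("pics/a.png",a[:600])
b=t["pixels"][190:250,350:430];b=cv2.resize(b,None,fx=5,fy=5,interpolation=cv2.INTER_CUBIC)
c=s["pixels"][195:245,240:310];c=cv2.resize(c,None,fx=5,fy=5,interpolation=cv2.INTER_CUBIC)
m=np.zeros((300,760,3),np.uint8);m[:300,:400]=b;m[:250,405:755]=c;cv2.imwrite("pics/b.png",m)
for n,u,v,z in[("center",277,221,34),("house",288,270,30),("botbase",399,206,25),("cap",391,236,25),("jar",371,181,95),("pad1",266,229,197),("pad2",276,203,197)]:print(n,ray(t,u,v,z).round())
E
```

```text
center [531. 157.  34.]
house [378. 123.  30.]
botbase [ 576. -228.   25.]
cap [ 481. -200.   25.]
jar [ 645. -135.   95.]
pad1 [493. 171. 197.]
pad2 [566. 144. 197.]
```

View pics/a.png

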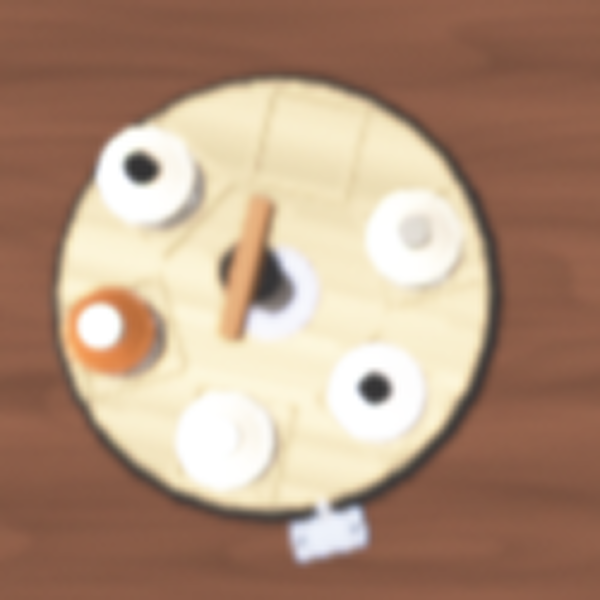

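View pics/b.png

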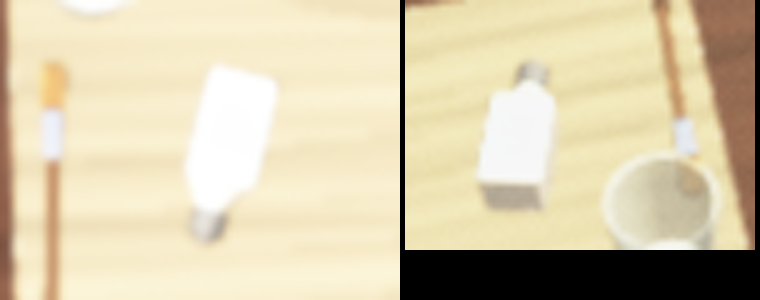

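Crop a shows the empty pocket at about crop (313,143), the housing at (329,533) and the tray rim. Crop b shows the bottle's base corners at (217,66) and (277,82) and its cap end at (207,238). Now the geometry.

```bash
python3 - <<'E'
from h import *
f=grab_frame("top");s=grab_frame("scene");im=f["pixels"];hsv=cv2.cvtColor(im,cv2.COLOR_BGR2HSV)
A=lambda x,y,z:ray(f,220+(x+.5)/4.8-.5,160+(y+.5)/4.8-.5,z)
B=lambda x,y,z:ray(f,350+(x+.5)/5-.5,190+(y+.5)/5-.5,z)
S=lambda x,y,z:ray(s,240+(x-405+.5)/5-.5,195+(y+.5)/5-.5,z)
# tray circle: bright wood blob, hull -> points
m=((hsv[...,2]>150)&(np.arange(640)[None]<335)&(np.arange(640)[None]>215)&(np.arange(400)[:,None]>150)&(np.arange(400)[:,None]<268)).astype(np.uint8)
cs=max(cv2.findContours(m,0,1)[0],key=cv2.contourArea)[:,0]
P=np.array([ray(f,u,v,34)[:2] for u,v in cs]);c,r=cv2.minEnclosingCircle(P.astype(np.float32));print("tray circ",c,r)
M=np.c_[2*P,np.ones(len(P))];k=np.linalg.lstsq(M,(P**2).sum(1),rcond=None)[0];print("lsq",k[:2],np.sqrt(k[2]+k[:2]@k[:2]))
pm=((hsv[...,0]>5)&(hsv[...,0]<18)&(hsv[...,1]>110)&(hsv[...,2]>120)).astype(np.uint8);pm[:195]=0;pm[235:]=0;pm[:,:262]=0;pm[:,282:]=0
cp=max(cv2.findContours(pm,0,1)[0],key=cv2.contourArea);print("paddle px",cv2.minAreaRect(cp),cv2.contourArea(cp))
for n,x,y,z in[("pocket",313,143,34),("house",329,533,30),("pad a",262,200,197),("pad b",233,335,197)]:print(n,A(x,y,z).round(1))
for n,x,y in[("b1",217,66),("b2",277,82),("cap",207,240)]:print(n,B(x,y,46 if n!="cap" else 25).round(1))
for n,x,y in[("s b1",481,183),("s b2",544,186),("s capend",535,65),("sh1",493,93),("sh2",556,97)]:print(n,S(x,y,46 if n!="s capend" else 30).round(1))
# bottle mask in top
bm=((hsv[...,1]<18)&(hsv[...,2]>235)).astype(np.uint8);bm[:200]=0;bm[245:]=0;bm[:,:382]=0;bm[:,410:]=0
print("bottle rect",[ray(f,*q,46)[:2].round(1) for q in cv2.boxPoints(cv2.minAreaRect(max(cv2.findContours(bm,0,1)[0],key=cv2.contourArea)))])
E
```

```text
tray circ (524.0448608398438, 165.4268035888672) 151.27952575683594
lsq [531.32662016 159.39967573] 140.8056288746076
paddle px ((270.6470947265625, 215.4117889404297), (5.335783958435059, 27.649059295654297), 14.03624439239502) 82.5
pocket [630.7 133.4  34. ]
house [376.3 122.2  30. ]
pad a [571.3 148.8 197. ]
pad b [491.9 165.1 197. ]
b1 [ 583.7 -206.2   46. ]
b2 [ 573.4 -243.4   46. ]
cap [ 476.4 -199.8   25. ]
s b1 [ 578.3 -239.5   46. ]
s b2 [ 589.1 -199.9   46. ]
s capend [ 479.4 -194.7   30. ]
sh1 [ 508.7 -224.4   46. ]
sh2 [ 520.7 -183.5   46. ]
bottle rect [array([ 497.5, -178.1]), array([ 585., -202.]), array([ 573.5, -245.8]), array([ 486.2, -221.6])]
```

Emit:
{"name": "servo_tool", "arguments": {"steps": [{"dx": -0.0472, "dy": -0.0234, "wz": -0.03, "gripper": 0.085}, {"dx": -0.0472, "dy": -0.0234}, {"dx": -0.0472, "dy": -0.0234}, {"dx": -0.0472, "dy": -0.0234}, {"dx": -0.0472, "dy": -0.0234}, {"dx": -0.0472, "dy": -0.0234}, {"dx": -0.0472, "dy": -0.0234}, {"dx": -0.0472, "dy": -0.0234}], "newtons": 40}}

```text
invalid input at $.steps[0]: expected keys dx, dy, dz, wx, wy, wz, gripper
```

Emit:
{"name": "servo_tool", "arguments": {"steps": [{"dx": -0.0472, "dy": -0.0234, "dz": 0, "wx": 0, "wy": 0, "wz": -0.03, "gripper": 0.085}, {"dx": -0.0472, "dy": -0.0234, "dz": 0, "wx": 0, "wy": 0, "wz": 0, "gripper": 0.085}, {"dx": -0.0472, "dy": -0.0234, "dz": 0, "wx": 0, "wy": 0, "wz": 0, "gripper": 0.085}, {"dx": -0.0472, "dy": -0.0234, "dz": 0, "wx": 0, "wy": 0, "wz": 0, "gripper": 0.085}, {"dx": -0.0472, "dy": -0.0234, "dz": 0, "wx": 0, "wy": 0, "wz": 0, "gripper": 0.085}, {"dx": -0.0472, "dy": -0.0234, "dz": 0, "wx": 0, "wy": 0, "wz": 0, "gripper": 0.085}, {"dx": -0.0472, "dy": -0.0234, "dz": 0, "wx": 0, "wy": 0, "wz": 0, "gripper": 0.085}, {"dx": -0.0472, "dy": -0.0234, "dz": 0, "wx": 0, "wy": 0, "wz": 0, "gripper": 0.085}], "newtons": 40}}

```text
time_s: 1.3
ee_pos: [467.8, 231.3, 231.1]
ee_rot: [0.353, 3.121, 0.003]
wrist_force: [-0.5, 1.3, -0.1]
width: 84.7
```

```bash
cat >> h.py <<'E'
from scipy.spatial.transform import Rotation as Ro
def st(target=None):
    s=sense();R=Ro.from_rotvec(s["ee_rot"]).as_matrix()
    az=lambda v:np.degrees(np.arctan2(v[1],v[0])).round(1)
    print("t",round(s["time_s"],2),"p",s["ee_pos"].round(1),"yaz",az(R[:,1]),"xaz",az(R[:,0]),"z",R[:,2].round(3),"F",s["wrist_force"].round(1),"T",s["torque"].round(2),"w",s["width"].round(1),"q",s["joint_pos"].round(2))
    if target is not None: print("tool delta",(R.T@(np.array(target)-s["ee_pos"])).round(1))
    return s,R
E
python3 -c "
from h import *
st([531.5,157.5,165])"
```

```text
Traceback (most recent call last):
  File "h.py", line 12, in st
    print("t",round(s["time_s"],2),"p",s["ee_pos"].round(1),"yaz",az(R[:,1]),"xaz",az(R[:,0]),"z",R[:,2].round(3),"F",s["wrist_force"].round(1),"T",s["torque"].round(2),"w",s["width"].round(1),"q",s["joint_pos"].round(2))
                                                                                                                                                                             ^^^^^^^^^^^^^^^^
AttributeError: 'float' object has no attribute 'round'
```

Emit:
{"name": "servo_tool", "arguments": {"steps": [{"dx": -0.0393, "dy": -0.0288, "dz": 0, "wx": 0, "wy": 0, "wz": 0, "gripper": 0.085}, {"dx": -0.0393, "dy": -0.0288, "dz": 0, "wx": 0, "wy": 0, "wz": 0, "gripper": 0.085}, {"dx": 0, "dy": 0, "dz": 0, "wx": 0, "wy": 0, "wz": 0, "gripper": 0.085}]}}

```text
time_s: 1.68
ee_pos: [535.8, 152.1, 230.3]
ee_rot: [0.36, 3.12, 0.002]
wrist_force: [-0.8, -0.3, 0.6]
width: 84.8
```

```bash
sed -i 's/s\["width"\].round(1)/round(float(s["width"]),1)/' h.py; python3 -c "
from h import *
st([531.5,157.5,165])"
```

```text
t 1.68 p [535.8 152.1 230.3] yaz 76.8 xaz 166.8 z [ 0.001  0.001 -1.   ] F [-0.8 -0.3  0.6] T [ 0.03 -0.02  0.04] w 84.8 q [ 0.14  0.4   1.44  0.    1.3  -1.2 ]
tool delta [ 5.5  4.2 65.3]
```

Emit:
{"name": "servo_tool", "arguments": {"steps": [{"dx": 0.0055, "dy": 0.0042, "dz": 0.022, "wx": 0, "wy": 0, "wz": 0, "gripper": 0.085}, {"dx": 0, "dy": 0, "dz": 0.022, "wx": 0, "wy": 0, "wz": 0, "gripper": 0.085}, {"dx": 0, "dy": 0, "dz": 0.022, "wx": 0, "wy": 0, "wz": 0, "gripper": 0.085}, {"dx": 0, "dy": 0, "dz": 0, "wx": 0, "wy": 0, "wz": 0, "gripper": 0.03}, {"dx": 0, "dy": 0, "dz": 0, "wx": 0, "wy": 0, "wz": 0, "gripper": 0.0}, {"dx": 0, "dy": 0, "dz": 0, "wx": 0, "wy": 0, "wz": 0, "gripper": 0.0}, {"dx": 0, "dy": 0, "dz": 0, "wx": 0, "wy": 0, "wz": 0, "gripper": 0.0}, {"dx": 0, "dy": 0, "dz": 0, "wx": 0, "wy": 0, "wz": 0, "gripper": 0.0}]}}

```text
time_s: 2.68
ee_pos: [530.7, 161.9, 165.6]
ee_rot: [0.357, 3.116, 0.009]
wrist_force: [1.5, -1.4, -5.9]
width: 13.3
```

```bash
python3 -c "
from h import *
st([531.5,157.5,165])"
```

```text
t 2.67 p [530.7 161.9 165.6] yaz 76.9 xaz 166.9 z [ 0.006  0.005 -1.   ] F [ 1.5 -1.4 -5.9] T [-0.85 -0.07 -0.01] w 13.3 q [ 0.16  0.45  1.55  0.    1.14 -1.19]
tool delta [-1.7 -4.1  0.6]
```

Emit:
{"name": "servo_tool", "arguments": {"steps": [{"dx": 0, "dy": 0, "dz": 0, "wx": 0, "wy": 0, "wz": 0.15, "gripper": 0}, {"dx": 0, "dy": 0, "dz": 0, "wx": 0, "wy": 0, "wz": 0.15, "gripper": 0}, {"dx": 0, "dy": 0, "dz": 0, "wx": 0, "wy": 0, "wz": 0.15, "gripper": 0}, {"dx": 0, "dy": 0, "dz": 0, "wx": 0, "wy": 0, "wz": 0.15, "gripper": 0}], "newtons": 60}}

```text
time_s: 3.18
ee_pos: [531.2, 162.6, 165.7]
ee_rot: [1.285, 2.863, 0.011]
wrist_force: [2.2, 0.9, -2.9]
width: 13.1
```

```bash
python3 -c "
from h import *
st([531.5,157.5,165])"
```

```text
t 3.17 p [531.2 162.6 165.7] yaz 41.7 xaz 131.7 z [ 0.007  0.005 -1.   ] F [ 2.2  0.9 -2.9] T [-0.6   0.02  0.8 ] w 13.1 q [ 0.16  0.45  1.54  0.    1.14 -0.57]
tool delta [-4.  -3.1  0.6]
```

Emit:
{"name": "servo_tool", "arguments": {"steps": [{"dx": 0, "dy": 0, "dz": 0, "wx": 0, "wy": 0, "wz": 0.15, "gripper": 0}, {"dx": 0, "dy": 0, "dz": 0, "wx": 0, "wy": 0, "wz": 0.15, "gripper": 0}, {"dx": 0, "dy": 0, "dz": 0, "wx": 0, "wy": 0, "wz": 0.15, "gripper": 0}, {"dx": 0, "dy": 0, "dz": 0, "wx": 0, "wy": 0, "wz": 0.15, "gripper": 0}, {"dx": 0, "dy": 0, "dz": 0, "wx": 0, "wy": 0, "wz": 0.15, "gripper": 0}, {"dx": 0, "dy": 0, "dz": 0, "wx": 0, "wy": 0, "wz": 0.15, "gripper": 0}, {"dx": 0, "dy": 0, "dz": 0, "wx": 0, "wy": 0, "wz": 0.15, "gripper": 0}, {"dx": 0, "dy": 0, "dz": 0, "wx": 0, "wy": 0, "wz": 0.15, "gripper": 0}, {"dx": 0, "dy": 0, "dz": 0, "wx": 0, "wy": 0, "wz": 0.15, "gripper": 0}, {"dx": 0, "dy": 0, "dz": 0, "wx": 0, "wy": 0, "wz": 0.15, "gripper": 0}, {"dx": 0, "dy": 0, "dz": 0, "wx": 0, "wy": 0, "wz": 0.15, "gripper": 0}, {"dx": 0, "dy": 0, "dz": 0, "wx": 0, "wy": 0, "wz": 0.15, "gripper": 0}, {"dx": 0, "dy": 0, "dz": 0, "wx": 0, "wy": 0, "wz": 0.15, "gripper": 0}]}}

```text
time_s: 4.8
ee_pos: [533.5, 161.9, 165.7]
ee_rot: [-3.109, -0.448, -0.013]
wrist_force: [0.8, 1.2, -1.0]
width: 12.9
```

```bash
python3 -c "
from h import *
st([531.5,157.5,165])"
```

```text
t 4.8 p [533.5 161.9 165.7] yaz -73.6 xaz 16.4 z [ 0.008  0.002 -1.   ] F [ 0.8  1.2 -1. ] T [-0.1   0.3   1.58] w 12.9 q [0.16 0.46 1.54 0.   1.14 1.44]
tool delta [-3.2  3.6  0.6]
```

Emit:
{"name": "servo_tool", "arguments": {"steps": [{"dx": 0, "dy": 0, "dz": 0, "wx": 0, "wy": 0, "wz": 0.045, "gripper": 0}, {"dx": 0, "dy": 0, "dz": 0, "wx": 0, "wy": 0, "wz": 0, "gripper": 0}, {"dx": 0, "dy": 0, "dz": 0, "wx": 0, "wy": 0, "wz": 0, "gripper": 0}]}}

```text
time_s: 5.18
ee_pos: [533.6, 161.9, 165.7]
ee_rot: [-3.118, -0.373, -0.013]
wrist_force: [1.5, 1.2, -1.7]
width: 12.8
```

```bash
python3 - <<'E'
from h import *
st([531.5,157.5,165])
t=grab_frame("top");s=grab_frame("scene")
a=cv2.resize(t["pixels"][160:285,220:345],None,fx=3.2,fy=3.2,interpolation=cv2.INTER_CUBIC)
b=cv2.resize(s["pixels"][140:265,310:435],None,fx=3.2,fy=3.2,interpolation=cv2.INTER_CUBIC)
cv2.imwrite("pics/c.png",np.hstack([a,b]))
E
```

```text
t 5.17 p [533.6 161.9 165.7] yaz -76.3 xaz 13.7 z [ 0.008  0.003 -1.   ] F [ 1.5  1.2 -1.7] T [-0.01  0.14 -0.21] w 12.8 q [0.16 0.46 1.54 0.   1.14 1.49]
tool delta [-3.1  3.7  0.6]
```

View pics/c.png

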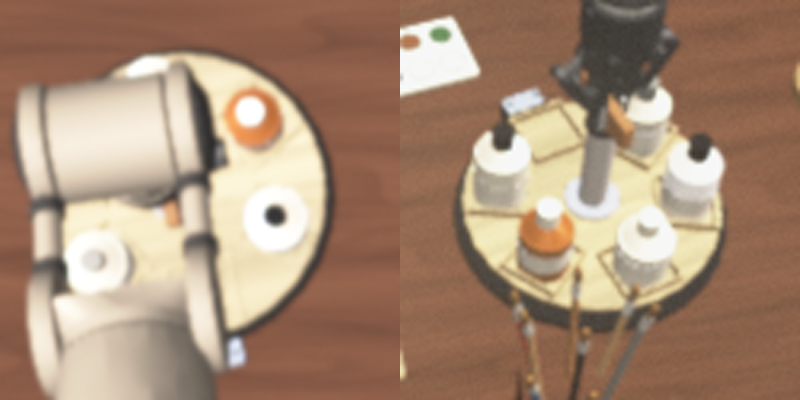

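The scene view shows the empty pocket beside the housing (crop (540,130) against (522,100)), so it is close to home. I'll release, lift and check with a clear view.

Emit:
{"name": "servo_tool", "arguments": {"steps": [{"dx": 0, "dy": 0, "dz": 0, "wx": 0, "wy": 0, "wz": 0, "gripper": 0.085}, {"dx": 0, "dy": 0, "dz": 0, "wx": 0, "wy": 0, "wz": 0, "gripper": 0.085}, {"dx": 0, "dy": 0, "dz": 0, "wx": 0, "wy": 0, "wz": 0, "gripper": 0.085}, {"dx": 0, "dy": 0, "dz": -0.04, "wx": 0, "wy": 0, "wz": 0, "gripper": 0.085}, {"dx": 0, "dy": 0, "dz": -0.05, "wx": 0, "wy": 0, "wz": 0, "gripper": 0.085}, {"dx": -0.02, "dy": 0.05, "dz": 0, "wx": 0, "wy": 0, "wz": 0, "gripper": 0.085}, {"dx": -0.02, "dy": 0.055, "dz": 0, "wx": 0, "wy": 0, "wz": 0, "gripper": 0.085}, {"dx": -0.02, "dy": 0.055, "dz": 0, "wx": 0, "wy": 0, "wz": 0, "gripper": 0.085}, {"dx": -0.02, "dy": 0.055, "dz": 0, "wx": 0, "wy": 0, "wz": 0, "gripper": 0.085}, {"dx": -0.02, "dy": 0.055, "dz": 0, "wx": 0, "wy": 0, "wz": 0, "gripper": 0.085}]}}

```text
time_s: 6.52
ee_pos: [500.7, -129.2, 260.1]
ee_rot: [3.116, 0.39, 0.022]
wrist_force: [1.0, 0.1, 0.5]
width: 85.0
```

```bash
python3 - <<'E'
from h import *
st([470,-205,230])
f=grab_frame("top");im=f["pixels"]
c=np.array([531.3,159.4]);hs=ray(f,288.5,271,30)[:2]
cv2.imwrite("pics/d.png",cv2.resize(im[200:285,230:340],None,fx=7,fy=7,interpolation=cv2.INTER_CUBIC))
hsv=cv2.cvtColor(im,cv2.COLOR_BGR2HSV)
pm=((hsv[...,0]>5)&(hsv[...,0]<18)&(hsv[...,1]>110)&(hsv[...,2]>120)).astype(np.uint8);pm[:195]=0;pm[235:]=0;pm[:,:255]=0;pm[:,290:]=0
ys,xs=np.nonzero(pm);print(len(xs))
P=np.array([ray(f,u,v,197)[:2] for u,v in zip(xs,ys)]);m=P.mean(0);e=np.linalg.svd(P-m)[2][0];print("pad c",m,"az",np.degrees(np.arctan2(e[1],e[0])))
E
```

```text
t 6.53 p [ 500.7 -129.2  260.1] yaz -75.7 xaz 14.3 z [ 0.014  0.    -1.   ] F [1.  0.1 0.5] T [ 0.01 -0.04  0.01] w 85.0 q [-0.4   0.3   1.51  0.01  1.32  0.92]
tool delta [-48.8  65.8  29.6]
103
pad c [531.68737095 157.44392734] az -167.14343442981826
```

View pics/d.png

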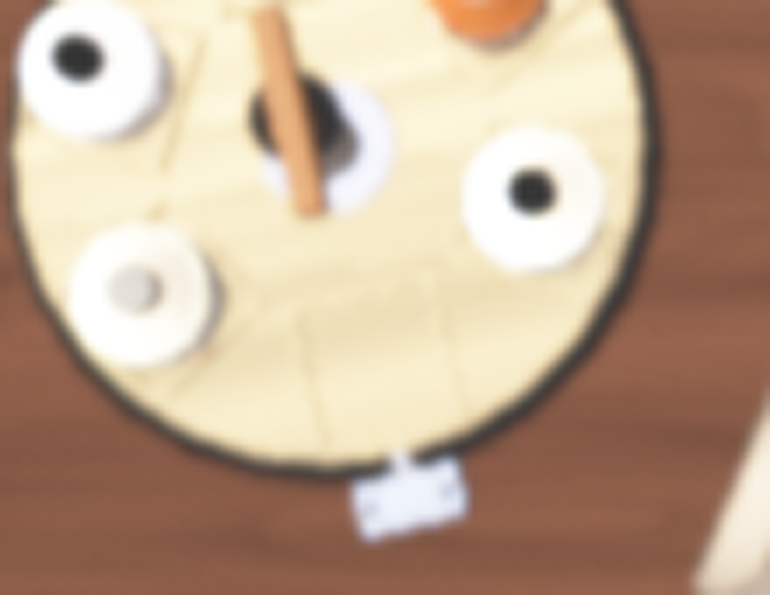

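Paddle azimuth is 12.9° against the housing's 13–13.5°, and the pocket sits squarely behind the housing, so the tray is clicked home. Next I'll yaw and tilt for the bottle.

Emit:
{"name": "servo_tool", "arguments": {"steps": [{"dx": -0.01, "dy": 0.02, "dz": 0, "wx": 0, "wy": 0, "wz": 0.127, "gripper": 0.085}, {"dx": -0.01, "dy": 0.02, "dz": 0, "wx": 0, "wy": 0, "wz": 0.127, "gripper": 0.085}, {"dx": -0.01, "dy": 0.02, "dz": 0, "wx": 0, "wy": 0, "wz": 0.127, "gripper": 0.085}, {"dx": 0, "dy": 0, "dz": 0, "wx": 0, "wy": 0, "wz": 0.12, "gripper": 0.085}, {"dx": 0, "dy": 0, "dz": 0, "wx": 0, "wy": 0.157, "wz": 0, "gripper": 0.085}, {"dx": 0, "dy": 0, "dz": 0, "wx": 0, "wy": 0.157, "wz": 0, "gripper": 0.085}, {"dx": 0, "dy": 0, "dz": 0, "wx": 0, "wy": 0.157, "wz": 0, "gripper": 0.085}, {"dx": 0, "dy": 0, "dz": 0, "wx": 0, "wy": 0.157, "wz": 0, "gripper": 0.085}, {"dx": 0, "dy": 0, "dz": 0, "wx": 0, "wy": 0.157, "wz": 0, "gripper": 0.085}, {"dx": 0, "dy": 0, "dz": 0, "wx": 0, "wy": 0, "wz": 0, "gripper": 0.085}]}}

```text
time_s: 7.82
ee_pos: [479.4, -197.7, 261.1]
ee_rot: [2.822, -0.38, 1.109]
wrist_force: [0.2, 0.0, -0.4]
width: 85.0
```

```bash
cat >> h.py <<'E'
def goal(p,zdir,ydir):
    z=np.array(zdir,float);z/=np.linalg.norm(z);y=np.array(ydir,float);y-=z*(y@z);y/=np.linalg.norm(y)
    s,R=st(p);G=np.c_[np.cross(y,z),y,z];print("tool turn",Ro.from_matrix(R.T@G).as_rotvec().round(3))
E
cat > b.py <<'E'
from h import *
import sys
a=np.radians(-14.7);h=np.array([np.cos(a),np.sin(a),0]);zd=(h+[0,0,-1])/2**.5
p=np.array([536,-210.4,20])-float(sys.argv[1])*zd
goal(p,zd,[np.cos(a-np.pi/2),np.sin(a-np.pi/2),0])
E
python3 b.py 100
```

```text
t 7.83 p [ 479.4 -197.7  261.1] yaz -105.1 xaz -15.7 z [ 0.658 -0.17  -0.733] F [ 0.2  0.  -0.4] T [ 0.05  0.29 -0.06] w 85.0 q [-0.74  0.    2.12  0.79  0.46  0.48]
tool delta [-125.1   -0.2  116.3]
tool turn [-0.003  0.038 -0.013]
```

Emit:
{"name": "servo_tool", "arguments": {"steps": [{"dx": -0.032, "dy": 0, "dz": 0.029, "wx": 0, "wy": 0.02, "wz": 0, "gripper": 0.085}, {"dx": -0.032, "dy": 0, "dz": 0.029, "wx": 0, "wy": 0.02, "wz": 0, "gripper": 0.085}, {"dx": -0.032, "dy": 0, "dz": 0.029, "wx": 0, "wy": 0, "wz": 0, "gripper": 0.085}, {"dx": -0.028, "dy": 0, "dz": 0.028, "wx": 0, "wy": 0, "wz": 0, "gripper": 0.085}, {"dx": 0, "dy": 0, "dz": 0, "wx": 0, "wy": 0, "wz": 0, "gripper": 0.085}]}}

```text
time_s: 8.45
ee_pos: [487.6, -187.7, 158.7]
ee_rot: [2.825, -0.351, 1.186]
wrist_force: [-0.4, 1.0, -0.3]
width: 85.1
```

```bash
python3 b.py 100; python3 b.py 0 | tail -2
```

```text
t 8.45 p [ 487.6 -187.7  158.7] yaz -103.3 xaz -15.4 z [ 0.698 -0.14  -0.703] F [-0.4  1.  -0.3] T [0.07 0.24 0.01] w 85.1 q [-0.74  0.23  2.3   1.81  0.39 -0.62]
tool delta [-61.   11.6  34.5]
tool turn [-0.042 -0.005 -0.008]
tool delta [-61.5  15.8 134.4]
tool turn [-0.042 -0.005 -0.008]
```

Wrist joint 5 is near its limit and singular at 45°, so I'll use a shallower tilt of about 22°.

Emit:
{"name": "servo_tool", "arguments": {"steps": [{"dx": 0, "dy": 0, "dz": 0, "wx": 0, "wy": -0.12, "wz": 0, "gripper": 0.085}, {"dx": 0, "dy": 0, "dz": 0, "wx": 0, "wy": -0.12, "wz": 0, "gripper": 0.085}, {"dx": 0, "dy": 0, "dz": 0, "wx": 0, "wy": -0.12, "wz": 0, "gripper": 0.085}, {"dx": 0, "dy": 0, "dz": 0, "wx": 0, "wy": -0.04, "wz": 0, "gripper": 0.085}, {"dx": 0, "dy": 0, "dz": 0, "wx": 0, "wy": 0, "wz": 0, "gripper": 0.085}]}}

```text
time_s: 9.07
ee_pos: [495.9, -176.7, 164.3]
ee_rot: [-2.98, 0.33, -0.922]
wrist_force: [0.0, -0.5, 0.3]
width: 85.0
```

```bash
cat > b.py <<'E'
from h import *
import sys
a=np.radians(-14.7);T=np.radians(22);h=np.array([np.cos(a),np.sin(a),0]);zd=h*np.sin(T)-[0,0,np.cos(T)]
p=np.array([523,-206.8,32])+(18.7-float(sys.argv[1]))*zd
goal(p,zd,[np.cos(a-np.pi/2),np.sin(a-np.pi/2),0])
E
python3 b.py 80
```

```text
t 9.07 p [ 495.9 -176.7  164.3] yaz -101.5 xaz -14.0 z [ 0.559 -0.057 -0.827] F [ 0.  -0.5  0.3] T [-0.01  0.23  0.01] w 85.0 q [-0.67  0.21  2.12  0.83  0.42  0.41]
tool delta [-33.3  27.8  66.5]
tool turn [-0.085 -0.207  0.019]
```

Emit:
{"name": "servo_tool", "arguments": {"steps": [{"dx": 0, "dy": 0.01, "dz": 0, "wx": -0.03, "wy": -0.1, "wz": 0, "gripper": 0.085}, {"dx": 0, "dy": 0.01, "dz": 0, "wx": -0.03, "wy": -0.1, "wz": 0, "gripper": 0.085}, {"dx": 0, "dy": 0.005, "dz": 0, "wx": -0.03, "wy": 0, "wz": 0, "gripper": 0.085}, {"dx": 0, "dy": 0, "dz": 0, "wx": 0, "wy": 0, "wz": 0, "gripper": 0.085}]}}

```text
time_s: 9.57
ee_pos: [491.2, -199.9, 165.6]
ee_rot: [2.997, -0.359, 0.622]
wrist_force: [-0.1, -0.0, -1.0]
width: 84.9
```

```bash
python3 b.py 80
```

```text
t 9.57 p [ 491.2 -199.9  165.6] yaz -103.8 xaz -13.5 z [ 0.385 -0.105 -0.917] F [-0.1 -0.  -1. ] T [0.07 0.21 0.07] w 84.9 q [-0.61  0.24  1.96  0.26  0.57  1.01]
tool delta [-21.9  -2.1  74.2]
tool turn [ 0.004 -0.026  0.019]
```

Good. I'll descend to 80 mm back, then in.

Emit:
{"name": "servo_tool", "arguments": {"steps": [{"dx": -0.011, "dy": -0.001, "dz": 0.037, "wx": 0, "wy": -0.01, "wz": 0.01, "gripper": 0.085}, {"dx": -0.011, "dy": -0.001, "dz": 0.037, "wx": 0, "wy": -0.01, "wz": 0.01, "gripper": 0.085}, {"dx": 0, "dy": 0, "dz": 0, "wx": 0, "wy": 0, "wz": 0, "gripper": 0.085}]}}

```text
time_s: 9.95
ee_pos: [501.1, -201.9, 89.5]
ee_rot: [3.002, -0.393, 0.599]
wrist_force: [0.5, -0.2, -1.0]
width: 85.4
```

```bash
python3 b.py 0
```

```text
t 9.95 p [ 501.1 -201.9   89.5] yaz -105.0 xaz -14.9 z [ 0.37  -0.103 -0.923] F [ 0.5 -0.2 -1. ] T [ 0.05  0.12 -0.01] w 85.4 q [-0.6   0.39  2.01  0.34  0.38  0.94]
tool delta [-1.6 -1.2 80.4]
tool turn [ 0.005 -0.01  -0.003]
```

Emit:
{"name": "servo_tool", "arguments": {"steps": [{"dx": -0.001, "dy": -0.001, "dz": 0.02, "wx": 0, "wy": -0.03, "wz": 0, "gripper": 0.085}, {"dx": 0, "dy": 0, "dz": 0.02, "wx": 0, "wy": -0.03, "wz": 0, "gripper": 0.085}, {"dx": 0, "dy": 0, "dz": 0.02, "wx": 0, "wy": 0, "wz": 0, "gripper": 0.085}, {"dx": 0, "dy": 0, "dz": 0, "wx": 0, "wy": 0, "wz": 0, "gripper": 0.085}]}}

```text
time_s: 10.45
ee_pos: [523.6, -208.6, 38.6]
ee_rot: [3.021, -0.398, 0.519]
wrist_force: [-0.5, -0.8, 0.1]
width: 85.0
```

```bash
python3 b.py 0
```

```text
t 10.45 p [ 523.6 -208.6   38.6] yaz -105.0 xaz -14.9 z [ 0.321 -0.092 -0.942] F [-0.5 -0.8  0.1] T [ 0.04  0.16 -0.02] w 85.0 q [-0.57  0.53  1.95  0.28  0.35  1.02]
tool delta [-2.4 -1.8 24.6]
tool turn [ 0.008  0.043 -0.004]
```

Emit:
{"name": "servo_tool", "arguments": {"steps": [{"dx": -0.003, "dy": -0.001, "dz": 0.011, "wx": 0, "wy": 0, "wz": 0, "gripper": 0.085}, {"dx": 0, "dy": 0, "dz": 0.011, "wx": 0, "wy": 0, "wz": 0, "gripper": 0.085}, {"dx": 0, "dy": 0, "dz": 0, "wx": 0, "wy": 0, "wz": 0, "gripper": 0.055}, {"dx": 0, "dy": 0, "dz": 0, "wx": 0, "wy": 0, "wz": 0, "gripper": 0.03}, {"dx": 0, "dy": 0, "dz": 0, "wx": 0, "wy": 0, "wz": 0, "gripper": 0.03}, {"dx": 0, "dy": 0, "dz": 0, "wx": 0, "wy": 0, "wz": 0, "gripper": 0.03}], "newtons": 50}}

```text
time_s: 11.2
ee_pos: [529.1, -209.7, 19.3]
ee_rot: [3.019, -0.397, 0.525]
wrist_force: [-0.7, 0.7, -0.8]
width: 41.0
```

```bash
python3 b.py 0
```

```text
t 11.2 p [ 529.1 -209.7   19.3] yaz -105.1 xaz -14.9 z [ 0.325 -0.094 -0.941] F [-0.7  0.7 -0.8] T [ 0.02  0.24 -0.03] w 41.0 q [-0.56  0.57  1.95  0.32  0.31  0.98]
tool delta [-1.2 -1.3  4.5]
tool turn [ 0.009  0.039 -0.004]
```

Emit:
{"name": "servo_tool", "arguments": {"steps": [{"dx": 0.012, "dy": 0, "dz": -0.033, "wx": 0, "wy": 0, "wz": 0, "gripper": 0.03}, {"dx": 0.012, "dy": 0, "dz": -0.033, "wx": 0, "wy": 0, "wz": 0, "gripper": 0.03}, {"dx": 0.012, "dy": 0, "dz": -0.033, "wx": 0, "wy": 0, "wz": 0, "gripper": 0.03}, {"dx": 0.012, "dy": 0, "dz": -0.033, "wx": 0, "wy": 0, "wz": 0, "gripper": 0.03}, {"dx": 0, "dy": 0, "dz": 0, "wx": 0, "wy": 0, "wz": 0, "gripper": 0.03}]}}

```text
time_s: 11.82
ee_pos: [528.7, -208.4, 162.7]
ee_rot: [3.021, -0.399, 0.519]
wrist_force: [0.3, 0.1, -2.1]
width: 41.0
```

```bash
python3 b.py 0
```

```text
t 11.82 p [ 528.7 -208.4  162.7] yaz -105.1 xaz -15.0 z [ 0.321 -0.093 -0.942] F [ 0.3  0.1 -2.1] T [0.1  0.17 0.04] w 41.0 q [-0.56  0.33  1.81  0.15  0.68  1.17]
tool delta [-48.5  -1.1 139.8]
tool turn [ 0.008  0.043 -0.004]
```

Emit:
{"name": "servo_tool", "arguments": {"steps": [{"dx": -0.02, "dy": 0, "dz": 0, "wx": 0, "wy": -0.157, "wz": 0, "gripper": 0.03}, {"dx": -0.02, "dy": 0, "dz": 0, "wx": 0, "wy": -0.157, "wz": 0, "gripper": 0.03}, {"dx": -0.02, "dy": 0, "dz": 0, "wx": 0, "wy": -0.157, "wz": 0, "gripper": 0.03}, {"dx": 0, "dy": 0, "dz": 0, "wx": 0, "wy": -0.157, "wz": 0, "gripper": 0.03}, {"dx": 0, "dy": 0, "dz": 0, "wx": 0, "wy": -0.157, "wz": 0, "gripper": 0.03}, {"dx": 0, "dy": 0, "dz": 0, "wx": 0, "wy": 0, "wz": 0, "gripper": 0.03}]}}

```text
time_s: 12.58
ee_pos: [465.9, -190.5, 144.3]
ee_rot: [-2.969, 0.395, 0.727]
wrist_force: [-0.2, -0.1, -1.0]
width: 40.8
```

```bash
python3 b.py 0
```

```text
t 12.57 p [ 465.9 -190.5  144.3] yaz -105.1 xaz -15.2 z [-0.447  0.118 -0.887] F [-0.2 -0.1 -1. ] T [-0.07 -0.31  0.01] w 40.8 q [-0.48  0.67  1.32 -0.1   1.62  1.38]
tool delta [118.7   0.4  84.3]
tool turn [ 0.003  0.864 -0.008]
```

Emit:
{"name": "servo_tool", "arguments": {"steps": [{"dx": 0, "dy": 0, "dz": 0, "wx": 0, "wy": -0.149, "wz": 0, "gripper": 0.03}, {"dx": 0, "dy": 0, "dz": 0, "wx": 0, "wy": -0.149, "wz": 0, "gripper": 0.03}, {"dx": 0, "dy": 0, "dz": 0, "wx": 0, "wy": -0.149, "wz": 0, "gripper": 0.03}, {"dx": 0, "dy": 0, "dz": 0, "wx": 0, "wy": -0.149, "wz": 0, "gripper": 0.03}, {"dx": 0, "dy": 0, "dz": 0, "wx": 0, "wy": -0.149, "wz": 0, "gripper": 0.03}, {"dx": 0, "dy": 0, "dz": 0, "wx": 0, "wy": 0, "wz": 0, "gripper": 0.03}]}}

```text
time_s: 13.32
ee_pos: [463.0, -190.3, 141.2]
ee_rot: [-2.428, 0.319, 1.715]
wrist_force: [0.1, 0.7, -0.5]
width: 41.4
```

```bash
python3 - <<'E'
from h import *
s,R=st()
t=grab_frame("top");c=grab_frame("scene")
p=s["ee_pos"]
def crop(f):
    u,v=proj(f,p).astype(int);return cv2.resize(f["pixels"][max(v-55,0):v+55,u-65:u+65],(390,330),interpolation=cv2.INTER_CUBIC),(u,v)
a,ua=crop(t);b,ub=crop(c);cv2.imwrite("pics/e.png",np.hstack([a,b]));print(ua,ub)
E
```

```text
t 13.32 p [ 463.  -190.3  141.2] yaz -105.0 xaz -14.8 z [-0.91   0.245 -0.334] F [ 0.1  0.7 -0.5] T [-0.15 -0.67  0.06] w 41.4 q [-0.44  1.14  0.83 -0.24  2.38  1.33]
(np.int64(392), np.int64(239)) (np.int64(262), np.int64(183))
```

View pics/e.png

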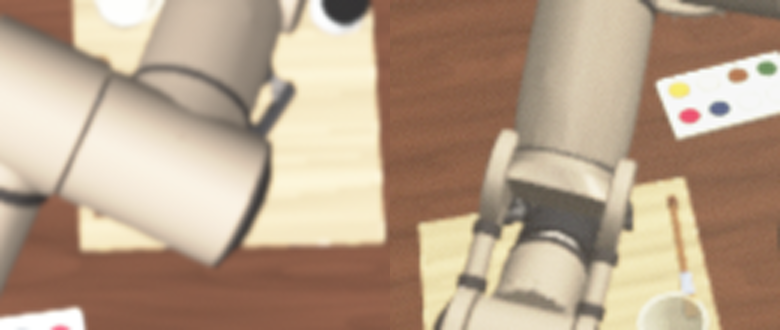

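The arm hides the bottle (top crop about (200,160), scene crop about (555,250)). I'll trust the kinematics, lower it, and watch the force.

Emit:
{"name": "servo_tool", "arguments": {"steps": [{"dx": 0.024, "dy": 0, "dz": 0.0085, "wx": 0, "wy": 0, "wz": 0, "gripper": 0.03}, {"dx": 0.024, "dy": 0, "dz": 0.0085, "wx": 0, "wy": 0, "wz": 0, "gripper": 0.03}, {"dx": 0.019, "dy": 0, "dz": 0.007, "wx": 0, "wy": 0, "wz": 0, "gripper": 0.03}, {"dx": 0, "dy": 0, "dz": 0, "wx": 0, "wy": 0, "wz": 0, "gripper": 0.03}]}}

```text
time_s: 13.92
ee_pos: [464.6, -191.3, 71.6]
ee_rot: [-2.447, 0.324, 1.693]
wrist_force: [0.0, -0.9, -0.6]
width: 41.2
```

```bash
python3 -c "
from h import *
st()"
```

```text
t 13.93 p [ 464.6 -191.3   71.6] yaz -105.1 xaz -15.2 z [-0.904  0.243 -0.352] F [ 0.  -0.9 -0.6] T [-0.16 -0.61 -0.01] w 41.2 q [-0.44  1.22  0.83 -0.22  2.29  1.36]
```

Emit:
{"name": "servo_tool", "arguments": {"steps": [{"dx": 0.0094, "dy": 0, "dz": 0.0035, "wx": 0, "wy": 0, "wz": 0, "gripper": 0.03}, {"dx": 0.003, "dy": 0, "dz": 0.001, "wx": 0, "wy": -0.015, "wz": 0, "gripper": 0.03}, {"dx": 0, "dy": 0, "dz": 0, "wx": 0, "wy": 0, "wz": 0, "gripper": 0.03}]}}

```text
time_s: 14.3
ee_pos: [465.2, -191.5, 58.0]
ee_rot: [-2.433, 0.322, 1.711]
wrist_force: [0.6, 0.2, -2.0]
width: 41.2
```

```bash
python3 -c "
from h import *
st()"
```

```text
t 14.3 p [ 465.2 -191.5   58. ] yaz -105.1 xaz -15.2 z [-0.909  0.244 -0.338] F [ 0.6  0.2 -2. ] T [-0.15 -0.57  0.01] w 41.2 q [-0.44  1.25  0.81 -0.22  2.29  1.36]
```

No contact yet. I'll go down in small steps.

Emit:
{"name": "servo_tool", "arguments": {"steps": [{"dx": 0.002, "dy": 0, "dz": 0.0007, "wx": 0, "wy": 0, "wz": 0, "gripper": 0.03}, {"dx": 0, "dy": 0, "dz": 0, "wx": 0, "wy": 0, "wz": 0, "gripper": 0.03}]}}

```text
time_s: 14.55
ee_pos: [465.4, -191.6, 56.2]
ee_rot: [-2.434, 0.323, 1.71]
wrist_force: [-0.4, 0.5, -1.0]
width: 41.3
```

Emit:
{"name": "servo_tool", "arguments": {"steps": [{"dx": 0.002, "dy": 0, "dz": 0.0007, "wx": 0, "wy": 0, "wz": 0, "gripper": 0.03}, {"dx": 0, "dy": 0, "dz": 0, "wx": 0, "wy": 0, "wz": 0, "gripper": 0.03}]}}

```text
time_s: 14.8
ee_pos: [465.8, -191.6, 55.8]
ee_rot: [-2.434, 0.324, 1.71]
wrist_force: [-0.6, -0.4, -1.1]
width: 41.0
```

Emit:
{"name": "servo_tool", "arguments": {"steps": [{"dx": 0.002, "dy": 0, "dz": 0.0007, "wx": 0, "wy": 0, "wz": 0, "gripper": 0.03}, {"dx": 0, "dy": 0, "dz": 0, "wx": 0, "wy": 0, "wz": 0, "gripper": 0.03}]}}

```text
time_s: 15.05
ee_pos: [466.1, -191.7, 55.7]
ee_rot: [-2.434, 0.325, 1.711]
wrist_force: [-0.1, 0.3, -1.7]
width: 41.5
```

Emit:
{"name": "servo_tool", "arguments": {"steps": [{"dx": 0.004, "dy": 0, "dz": 0.0014, "wx": 0, "wy": 0, "wz": 0, "gripper": 0.03}, {"dx": 0, "dy": 0, "dz": 0, "wx": 0, "wy": 0, "wz": 0, "gripper": 0.03}]}}

```text
time_s: 15.3
ee_pos: [466.4, -191.7, 56.0]
ee_rot: [-2.431, 0.327, 1.715]
wrist_force: [-0.2, 0.5, -1.2]
width: 41.6
```

```bash
python3 -c "
from h import *
st()"
```

```text
t 15.3 p [ 466.4 -191.7   56. ] yaz -105.1 xaz -15.9 z [-0.91   0.245 -0.336] F [-0.2  0.5 -1.2] T [-0.16 -0.65 -0.06] w 41.6 q [-0.44  1.25  0.81 -0.22  2.29  1.37]
```

The tool stopped descending with no wrist force, so something above the wrist may be touching. I'll look before pressing further.

```bash
python3 - <<'E'
from h import *
s,R=st();print(s["effort"].round(1))
t=grab_frame("top");c=grab_frame("scene")
a=cv2.resize(t["pixels"][130:300,320:490],(400,400),interpolation=cv2.INTER_CUBIC)
b=cv2.resize(c["pixels"][110:280,180:350],(400,400),interpolation=cv2.INTER_CUBIC)
cv2.imwrite("pics/f.png",np.hstack([a,b]))
E
```

```text
t 15.3 p [ 466.4 -191.7   56. ] yaz -105.1 xaz -15.9 z [-0.91   0.245 -0.336] F [-0.2  0.5 -1.2] T [-0.16 -0.65 -0.06] w 41.6 q [-0.44  1.25  0.81 -0.22  2.29  1.37]
[  0.  -72.3 -18.1  -0.8   4.9  -0. ]
```

View pics/f.png

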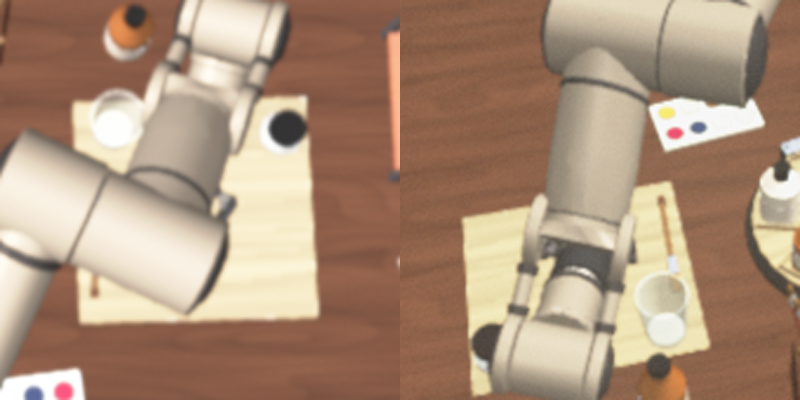

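Emit:
{"name": "servo_tool", "arguments": {"steps": [{"dx": -0.006, "dy": 0, "dz": -0.002, "wx": 0, "wy": 0, "wz": 0, "gripper": 0.03}, {"dx": 0, "dy": 0, "dz": 0, "wx": 0, "wy": 0, "wz": 0, "gripper": 0.03}, {"dx": 0, "dy": 0, "dz": 0, "wx": 0, "wy": 0, "wz": 0, "gripper": 0.03}]}}

```text
time_s: 15.78
ee_pos: [465.9, -191.6, 60.9]
ee_rot: [-2.431, 0.326, 1.715]
wrist_force: [-0.8, 0.2, -1.4]
width: 41.0
```

```bash
python3 -c "
from h import *
s,R=st();print(s['effort'].round(2))"
```

```text
t 15.78 p [ 465.9 -191.6   60.9] yaz -105.1 xaz -15.7 z [-0.91   0.245 -0.336] F [-0.8  0.2 -1.4] T [-0.1  -0.6   0.03] w 41.0 q [-0.44  1.25  0.81 -0.22  2.3   1.37]
[-1.000e-02 -7.165e+01 -1.800e+01 -7.200e-01  4.560e+00 -0.000e+00]
```

Emit:
{"name": "servo_tool", "arguments": {"steps": [{"dx": 0.005, "dy": 0, "dz": 0.0018, "wx": 0, "wy": 0, "wz": 0, "gripper": 0.03}, {"dx": 0.003, "dy": 0, "dz": 0.001, "wx": 0, "wy": 0, "wz": 0, "gripper": 0.03}]}}

```text
time_s: 16.02
ee_pos: [466.0, -191.6, 55.6]
ee_rot: [-2.427, 0.328, 1.72]
wrist_force: [1.9, -0.5, 24.2]
width: 41.1
```

```bash
python3 -c "
from h import *
s,R=st();print(s['effort'].round(2))"
```

```text
t 16.02 p [ 466.  -191.6   55.6] yaz -105.2 xaz -16.0 z [-0.911  0.245 -0.332] F [ 1.9 -0.5 24.2] T [0.8  2.67 0.08] w 41.1 q [-0.44  1.26  0.8  -0.22  2.3   1.37]
[ 4.000e-02 -5.813e+01 -1.600e+01  3.200e-01 -1.900e+00  1.100e-01]
```

The contact reading is 24 N, so the bottle stands on the board; the earlier idle rows had just relaxed the force. I'll release and rise straight up.

Emit:
{"name": "servo_tool", "arguments": {"steps": [{"dx": 0, "dy": 0, "dz": 0, "wx": 0, "wy": 0, "wz": 0, "gripper": 0.03}, {"dx": 0, "dy": 0, "dz": 0, "wx": 0, "wy": 0, "wz": 0, "gripper": 0.044}, {"dx": 0, "dy": 0, "dz": 0, "wx": 0, "wy": 0, "wz": 0, "gripper": 0.048}, {"dx": 0, "dy": 0, "dz": 0, "wx": 0, "wy": 0, "wz": 0, "gripper": 0.065}, {"dx": 0, "dy": 0, "dz": 0, "wx": 0, "wy": 0, "wz": 0, "gripper": 0.07}, {"dx": -0.019, "dy": 0, "dz": -0.007, "wx": 0, "wy": 0, "wz": 0, "gripper": 0.07}, {"dx": -0.028, "dy": 0, "dz": -0.01, "wx": 0, "wy": 0, "wz": 0, "gripper": 0.07}, {"dx": -0.028, "dy": 0, "dz": -0.01, "wx": 0, "wy": 0, "wz": 0, "gripper": 0.07}, {"dx": -0.028, "dy": 0, "dz": -0.01, "wx": 0, "wy": 0, "wz": 0, "gripper": 0.07}, {"dx": -0.028, "dy": 0, "dz": -0.01, "wx": 0, "wy": 0, "wz": 0, "gripper": 0.07}, {"dx": 0, "dy": 0, "dz": 0, "wx": 0, "wy": 0, "wz": 0, "gripper": 0.07}]}}

```text
time_s: 17.4
ee_pos: [467.1, -190.9, 205.2]
ee_rot: [-2.43, 0.33, 1.717]
wrist_force: [-0.1, 0.8, 0.1]
width: 70.0
```

```bash
python3 -c "
from h import *
s,R=st()"
```

```text
t 17.4 p [ 467.1 -190.9  205.2] yaz -105.2 xaz -16.2 z [-0.91   0.246 -0.334] F [-0.1  0.8  0.1] T [-0.15 -0.45 -0.04] w 70.0 q [-0.44  1.07  0.79 -0.27  2.48  1.3 ]
```

Emit:
{"name": "servo_tool", "arguments": {"steps": [{"dx": -0.01, "dy": 0, "dz": 0, "wx": 0, "wy": 0.157, "wz": 0, "gripper": 0.085}, {"dx": -0.01, "dy": 0, "dz": 0, "wx": 0, "wy": 0.157, "wz": 0, "gripper": 0.085}, {"dx": 0, "dy": -0.03, "dz": 0, "wx": 0, "wy": 0.157, "wz": 0, "gripper": 0.085}, {"dx": 0, "dy": -0.03, "dz": 0, "wx": 0, "wy": 0.157, "wz": 0, "gripper": 0.085}, {"dx": 0, "dy": -0.03, "dz": 0, "wx": 0, "wy": 0.157, "wz": 0, "gripper": 0.085}, {"dx": 0, "dy": -0.03, "dz": 0, "wx": 0, "wy": 0.157, "wz": 0, "gripper": 0.085}, {"dx": 0, "dy": -0.03, "dz": 0, "wx": 0, "wy": 0.157, "wz": 0, "gripper": 0.085}, {"dx": 0, "dy": -0.03, "dz": 0, "wx": 0, "wy": 0.13, "wz": 0, "gripper": 0.085}, {"dx": 0, "dy": 0, "dz": 0, "wx": 0, "wy": 0, "wz": 0, "gripper": 0.085}]}}

```text
time_s: 18.52
ee_pos: [505.9, -9.0, 219.0]
ee_rot: [3.108, -0.422, 0.047]
wrist_force: [0.4, 0.0, -1.7]
width: 85.1
```

```bash
python3 - <<'E'
from h import *
st()
t=grab_frame("top");c=grab_frame("scene")
p=[480,-196,60];u,v=proj(t,p).astype(int);a,b=proj(c,p).astype(int);print(u,v,a,b)
cv2.imwrite("pics/g.png",np.hstack([cv2.resize(t["pixels"][v-40:v+40,u-40:u+40],(400,400),interpolation=cv2.INTER_CUBIC),cv2.resize(c["pixels"][b-40:b+40,a-40:a+40],(400,400),interpolation=cv2.INTER_CUBIC)]))
E
```

```text
t 18.52 p [505.9  -9.  219. ] yaz -105.5 xaz -15.5 z [ 0.029 -0.009 -1.   ] F [ 0.4  0.  -1.7] T [ 0.02  0.03 -0.02] w 85.1 q [-0.17  0.3   1.62 -0.    1.19  1.68]
391 235 264 202
```

View pics/g.png

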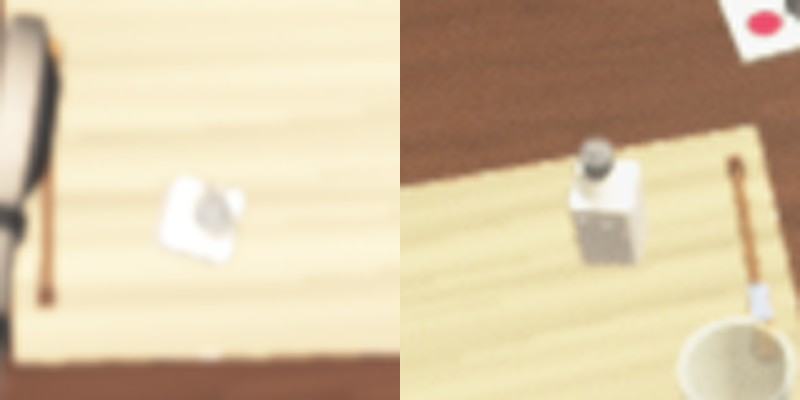

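The bottle stands upright: the cap is at crop (214,212) in the top view and (597,145) in the scene view. I'll locate it and plan a tool-down regrasp.

```bash
python3 - <<'E'
from h import *
t=grab_frame("top");c=grab_frame("scene")
print("cap top",ray(t,351+214.5/5-.5,195+211/5-.5,112).round(1),ray(c,224+197.5/5-.5,162+145/5-.5,112).round(1))
print("body corners top z74",[ray(t,351+x/5,195+y/5,74)[:2].round(1) for x,y in((185,178),(243,192),(217,263),(160,240))])
print("scene base line z4:",[ray(c,224+x/5,162+y/5,4)[:2].round(1) for x,y in((185,260),(236,263))])
p=[481.5,-197,64-18.7+100];a=np.radians(-105)
goal(p,[0,0,-1],[np.cos(a),np.sin(a),0])
E
```

```text
cap top [ 473.8 -196.5  112. ] [ 470.  -191.9  112. ]
body corners top z74 [array([ 494.8, -185.3]), array([ 486. , -220.4]), array([ 443.1, -203.5]), array([ 457.3, -169.2])]
scene base line z4: [array([ 484.1, -214.6]), array([ 494. , -180.2])]
t 18.73 p [507.7 -12.  218.1] yaz -105.7 xaz -15.7 z [ 0.027 -0.009 -1.   ] F [ 0.4  0.1 -0.8] T [-0.04  0.01 -0.01] w 85.1 q [-0.17  0.31  1.61 -0.    1.19  1.67]
tool delta [ 22.7 185.1  73.8]
tool turn [ 0.002 -0.029 -0.012]
```

Emit:
{"name": "servo_tool", "arguments": {"steps": [{"dx": 0.003, "dy": 0.046, "dz": 0, "wx": 0, "wy": -0.029, "wz": 0.012, "gripper": 0.085}, {"dx": 0.003, "dy": 0.046, "dz": 0, "wx": 0, "wy": 0, "wz": 0, "gripper": 0.085}, {"dx": 0.003, "dy": 0.046, "dz": 0, "wx": 0, "wy": 0, "wz": 0, "gripper": 0.085}, {"dx": 0.003, "dy": 0.046, "dz": 0, "wx": 0, "wy": 0, "wz": 0, "gripper": 0.085}, {"dx": 0, "dy": 0, "dz": 0, "wx": 0, "wy": 0, "wz": 0, "gripper": 0.085}]}}

```text
time_s: 19.35
ee_pos: [467.4, -202.7, 215.1]
ee_rot: [-3.107, 0.456, 0.014]
wrist_force: [-0.0, 0.9, -0.7]
width: 84.7
```

```bash
cat > g.py <<'E'
from h import *
a=np.radians(-105);goal([472,-194,48],[0,0,-1],[np.cos(a),np.sin(a),0])
E
python3 g.py
```

```text
t 19.35 p [ 467.4 -202.7  215.1] yaz -106.7 xaz -16.7 z [-0.009  0.002 -1.   ] F [-0.   0.9 -0.7] T [0.02 0.03 0.02] w 84.7 q [-0.56  0.33  1.58 -0.    1.23  1.31]
tool delta [  3.4  -9.8 167.1]
tool turn [ 0.     0.009 -0.03 ]
```

Emit:
{"name": "servo_tool", "arguments": {"steps": [{"dx": 0.0034, "dy": -0.0098, "dz": 0.02, "wx": 0, "wy": 0.009, "wz": -0.03, "gripper": 0.085}, {"dx": 0, "dy": 0, "dz": 0.04, "wx": 0, "wy": 0, "wz": 0, "gripper": 0.085}, {"dx": 0, "dy": 0, "dz": 0, "wx": 0, "wy": 0, "wz": 0, "gripper": 0.085}]}}

```text
time_s: 19.73
ee_pos: [473.8, -195.5, 152.8]
ee_rot: [-3.112, 0.415, 0.004]
wrist_force: [-1.0, 0.1, 0.2]
width: 84.9
```

```bash
python3 g.py
```

```text
t 19.73 p [ 473.8 -195.5  152.8] yaz -105.2 xaz -15.2 z [-0.002  0.002 -1.   ] F [-1.   0.1  0.2] T [-0.01 -0.04 -0.02] w 84.9 q [-0.54  0.4   1.67  0.    1.07  1.29]
tool delta [ -1.9  -0.9 104.8]
tool turn [-0.001  0.002 -0.004]
```

Emit:
{"name": "servo_tool", "arguments": {"steps": [{"dx": -0.002, "dy": -0.001, "dz": 0.026, "wx": 0, "wy": 0, "wz": 0, "gripper": 0.085}, {"dx": 0, "dy": 0, "dz": 0.026, "wx": 0, "wy": 0, "wz": 0, "gripper": 0.085}, {"dx": 0, "dy": 0, "dz": 0.026, "wx": 0, "wy": 0, "wz": 0, "gripper": 0.085}, {"dx": 0, "dy": 0, "dz": 0.022, "wx": 0, "wy": 0, "wz": 0, "gripper": 0.085}, {"dx": 0, "dy": 0, "dz": 0, "wx": 0, "wy": 0, "wz": 0, "gripper": 0.085}]}}

```text
time_s: 20.35
ee_pos: [477.8, -195.9, 56.8]
ee_rot: [3.113, -0.416, 0.009]
wrist_force: [0.6, 0.0, 0.1]
width: 85.2
```

```bash
python3 g.py
```

```text
t 20.35 p [ 477.8 -195.9   56.8] yaz -105.2 xaz -15.2 z [ 0.005 -0.002 -1.   ] F [0.6 0.  0.1] T [-0.   -0.02  0.06] w 85.2 q [-0.54  0.53  1.77  0.    0.83  1.3 ]
tool delta [-6.1 -0.4  8.8]
tool turn [ 0.    -0.005 -0.004]
```

Emit:
{"name": "servo_tool", "arguments": {"steps": [{"dx": -0.006, "dy": 0, "dz": 0.006, "wx": 0, "wy": -0.005, "wz": 0, "gripper": 0.085}, {"dx": 0, "dy": 0, "dz": 0, "wx": 0, "wy": 0, "wz": 0, "gripper": 0.06}, {"dx": 0, "dy": 0, "dz": 0, "wx": 0, "wy": 0, "wz": 0, "gripper": 0.046}, {"dx": 0, "dy": 0, "dz": 0, "wx": 0, "wy": 0, "wz": 0, "gripper": 0.03}, {"dx": 0, "dy": 0, "dz": 0, "wx": 0, "wy": 0, "wz": 0, "gripper": 0.03}, {"dx": 0, "dy": 0, "dz": 0, "wx": 0, "wy": 0, "wz": 0, "gripper": 0.03}], "newtons": 40}}

```text
time_s: 21.1
ee_pos: [474.0, -195.4, 54.5]
ee_rot: [3.111, -0.416, 0.009]
wrist_force: [0.0, 0.0, -1.6]
width: 40.9
```

```bash
python3 g.py
```

```text
t 21.1 p [ 474.  -195.4   54.5] yaz -105.2 xaz -15.2 z [ 0.005 -0.003 -1.   ] F [ 0.   0.  -1.6] T [-0.03  0.02 -0.03] w 40.9 q [-0.54  0.53  1.78  0.    0.82  1.3 ]
tool delta [-2.4 -0.8  6.4]
tool turn [ 0.002 -0.006 -0.004]
```

Emit:
{"name": "servo_tool", "arguments": {"steps": [{"dx": 0, "dy": 0, "dz": -0.03, "wx": 0, "wy": 0, "wz": 0, "gripper": 0.03}, {"dx": 0, "dy": 0, "dz": -0.04, "wx": 0, "wy": 0, "wz": -0.12, "gripper": 0.03}, {"dx": 0, "dy": 0, "dz": -0.04, "wx": 0, "wy": 0, "wz": -0.12, "gripper": 0.03}, {"dx": 0, "dy": 0, "dz": -0.04, "wx": 0, "wy": 0, "wz": -0.12, "gripper": 0.03}, {"dx": 0, "dy": 0, "dz": -0.01, "wx": 0, "wy": 0, "wz": -0.12, "gripper": 0.03}, {"dx": 0, "dy": 0, "dz": 0, "wx": 0, "wy": 0, "wz": 0, "gripper": 0.03}]}}

```text
time_s: 21.85
ee_pos: [472.2, -194.6, 218.0]
ee_rot: [3.12, 0.357, 0.003]
wrist_force: [-1.0, 0.3, -1.5]
width: 41.2
```

```bash
cat > p.py <<'E'
from h import *
import sys
a=np.radians(-77);goal([434.5+2,137,float(sys.argv[1])],[0,0,-1],[np.cos(a),np.sin(a),0])
E
python3 p.py 210
```

```text
t 21.85 p [ 472.2 -194.6  218. ] yaz -76.9 xaz 13.1 z [ 0.002 -0.001 -1.   ] F [-1.   0.3 -1.5] T [ 0.03  0.05 -0.03] w 41.2 q [-0.54  0.33  1.59 -0.    1.23  0.8 ]
tool delta [  40.1 -331.1    7.5]
tool turn [ 0.002 -0.002  0.001]
```

Emit:
{"name": "servo_tool", "arguments": {"steps": [{"dx": 0.004, "dy": -0.036, "dz": 0, "wx": 0, "wy": 0, "wz": 0, "gripper": 0.03}, {"dx": 0.004, "dy": -0.036, "dz": 0, "wx": 0, "wy": 0, "wz": 0, "gripper": 0.03}, {"dx": 0.004, "dy": -0.036, "dz": 0, "wx": 0, "wy": 0, "wz": 0, "gripper": 0.03}, {"dx": 0.004, "dy": -0.036, "dz": 0, "wx": 0, "wy": 0, "wz": 0, "gripper": 0.03}, {"dx": 0.004, "dy": -0.036, "dz": 0, "wx": 0, "wy": 0, "wz": 0, "gripper": 0.03}, {"dx": 0.004, "dy": -0.036, "dz": 0, "wx": 0, "wy": 0, "wz": 0, "gripper": 0.03}, {"dx": 0.004, "dy": -0.036, "dz": 0, "wx": 0, "wy": 0, "wz": 0, "gripper": 0.03}, {"dx": 0.004, "dy": -0.03, "dz": 0, "wx": 0, "wy": 0, "wz": 0, "gripper": 0.03}, {"dx": 0.003, "dy": -0.03, "dz": 0, "wx": 0, "wy": 0, "wz": 0, "gripper": 0.03}, {"dx": 0, "dy": 0, "dz": 0, "wx": 0, "wy": 0, "wz": 0, "gripper": 0.03}]}}

```text
time_s: 23.1
ee_pos: [433.8, 127.1, 207.9]
ee_rot: [-3.124, -0.308, 0.023]
wrist_force: [0.3, -0.7, -0.9]
width: 41.4
```

```bash
python3 p.py 210
```

```text
t 23.1 p [433.8 127.1 207.9] yaz -78.8 xaz 11.2 z [-0.015  0.001 -1.   ] F [ 0.3 -0.7 -0.9] T [-0.05 -0.01  0.04] w 41.4 q [0.11 0.24 1.74 0.   1.18 1.49]
tool delta [ 4.5 -9.2 -2.2]
tool turn [-0.004  0.014 -0.031]
```

Emit:
{"name": "servo_tool", "arguments": {"steps": [{"dx": 0.0045, "dy": -0.01, "dz": 0, "wx": -0.004, "wy": 0.014, "wz": -0.031, "gripper": 0.03}, {"dx": 0, "dy": 0, "dz": 0.04, "wx": 0, "wy": 0, "wz": 0, "gripper": 0.03}, {"dx": 0, "dy": 0, "dz": 0.04, "wx": 0, "wy": 0, "wz": 0, "gripper": 0.03}, {"dx": 0, "dy": 0, "dz": 0, "wx": 0, "wy": 0, "wz": 0, "gripper": 0.03}]}}

```text
time_s: 23.6
ee_pos: [437.3, 137.1, 125.4]
ee_rot: [3.121, 0.354, 0.003]
wrist_force: [0.0, 0.8, -1.2]
width: 41.1
```

```bash
python3 - <<'E'
from h import *
a=np.radians(-77);goal([436.5,138,84.5],[0,0,-1],[np.cos(a),np.sin(a),0])
t=grab_frame("top");c=grab_frame("scene")
cv2.imwrite("pics/h.png",np.hstack([cv2.resize(t["pixels"][200:285,240:325],(400,400),interpolation=cv2.INTER_CUBIC),cv2.resize(c["pixels"][140:225,330:415],(400,400),interpolation=cv2.INTER_CUBIC)]))
E
```

```text
t 23.6 p [437.3 137.1 125.4] yaz -77.1 xaz 12.9 z [ 0.002 -0.001 -1.   ] F [ 0.   0.8 -1.2] T [0.03 0.07 0.05] w 41.1 q [ 0.14  0.34  1.85 -0.    0.94  1.48]
tool delta [-0.7 -1.1 40.9]
tool turn [ 0.001 -0.002 -0.001]
```

View pics/h.png

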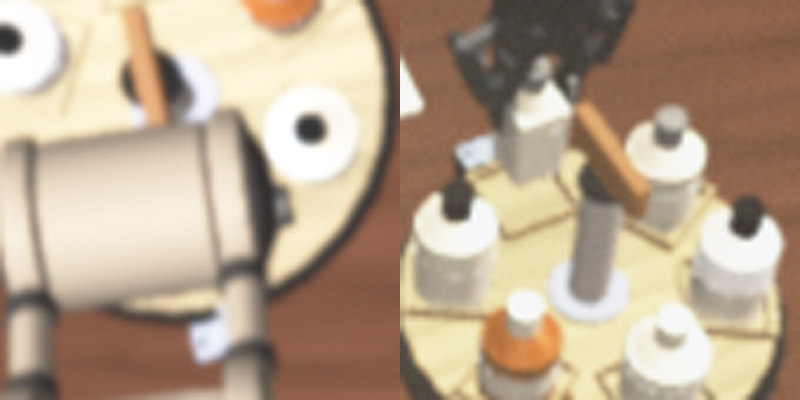

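```bash
python3 - <<'E'
from h import *
c=grab_frame("scene");k=400/85
for x,y in((513,182),(563,172)):print(ray(c,330+(x-400)/k-.5,140+y/k-.5,75).round(1))
e=np.array([np.cos(np.radians(13)),np.sin(np.radians(13)),0]);n=np.array([-e[1],e[0],0])
for nm,ctr,h,z in(("bottle",[435,137.5,0],21,75),("pocket",[434.5,137,0],30,46)):
    print(nm,[((proj(c,np.array(ctr)+h*e+q*h*n+[0,0,z])-[330,140])*k+[400,0]).round() for q in(-1,1)])
E
```

```text
[450.4 122.4  75. ]
[448.7 161.4  75. ]
bottle [array([513., 190.]), array([563., 171.])]
pocket [array([505., 227.]), array([575., 200.])]
```

Projections match: the bottle base is over the pocket within about 3 mm. I'll lower it gently.

Emit:
{"name": "servo_tool", "arguments": {"steps": [{"dx": 0.001, "dy": -0.002, "dz": 0.012, "wx": 0, "wy": 0, "wz": 0, "gripper": 0.03}, {"dx": 0, "dy": 0, "dz": 0.012, "wx": 0, "wy": 0, "wz": 0, "gripper": 0.03}, {"dx": 0, "dy": 0, "dz": 0.008, "wx": 0, "wy": 0, "wz": 0, "gripper": 0.03}, {"dx": 0, "dy": 0, "dz": 0.002, "wx": 0, "wy": 0, "wz": 0, "gripper": 0.03}]}}

```text
time_s: 24.25
ee_pos: [442.8, 140.1, 95.2]
ee_rot: [3.121, 0.354, 0.024]
wrist_force: [-0.3, -0.0, -1.9]
width: 41.1
```

```bash
python3 p.py 84.5
```

```text
t 24.25 p [442.8 140.1  95.2] yaz -77.1 xaz 12.9 z [ 0.015  0.001 -1.   ] F [-0.3 -0.  -1.9] T [-0.    0.03  0.02] w 41.1 q [ 0.14  0.39  1.88 -0.    0.85  1.49]
tool delta [-7.   1.5 10.6]
tool turn [ 0.002 -0.015 -0.001]
```

Emit:
{"name": "servo_tool", "arguments": {"steps": [{"dx": -0.005, "dy": 0, "dz": 0.001, "wx": 0, "wy": -0.015, "wz": 0, "gripper": 0.03}, {"dx": 0, "dy": 0, "dz": 0.003, "wx": 0, "wy": 0, "wz": 0, "gripper": 0.03}, {"dx": 0, "dy": 0, "dz": 0.002, "wx": 0, "wy": 0, "wz": 0, "gripper": 0.03}]}}

```text
time_s: 24.62
ee_pos: [437.8, 138.9, 88.9]
ee_rot: [3.119, 0.354, -0.0]
wrist_force: [-0.0, -0.1, -1.1]
width: 41.1
```

```bash
python3 p.py 84.5
```

```text
t 24.62 p [437.8 138.9  88.9] yaz -77.1 xaz 12.9 z [ 0.    -0.002 -1.   ] F [-0.  -0.1 -1.1] T [ 0.02 -0.03  0.03] w 41.1 q [ 0.14  0.4   1.89 -0.    0.85  1.49]
tool delta [-1.7  1.6  4.4]
tool turn [ 0.002  0.    -0.001]
```

Emit:
{"name": "servo_tool", "arguments": {"steps": [{"dx": 0, "dy": 0, "dz": 0.002, "wx": 0, "wy": 0, "wz": 0, "gripper": 0.03}, {"dx": 0, "dy": 0, "dz": 0.002, "wx": 0, "wy": 0, "wz": 0, "gripper": 0.03}]}}

```text
time_s: 24.88
ee_pos: [438.0, 138.9, 84.8]
ee_rot: [3.119, 0.353, 0.001]
wrist_force: [0.1, -0.0, -1.2]
width: 40.9
```

Emit:
{"name": "servo_tool", "arguments": {"steps": [{"dx": 0, "dy": 0, "dz": 0.0015, "wx": 0, "wy": 0, "wz": 0, "gripper": 0.03}]}}

```text
time_s: 25.0
ee_pos: [438.2, 139.0, 83.9]
ee_rot: [3.119, 0.354, 0.002]
wrist_force: [-5.2, 0.3, 18.4]
width: 41.5
```

Emit:
{"name": "servo_tool", "arguments": {"steps": [{"dx": 0, "dy": 0, "dz": 0.0015, "wx": 0, "wy": 0, "wz": 0, "gripper": 0.03}]}}

```text
time_s: 25.12
ee_pos: [438.3, 139.1, 83.9]
ee_rot: [3.119, 0.354, 0.003]
wrist_force: [-6.9, -0.2, 24.0]
width: 41.4
```

Floor contact came at z 83.9, against 84.5 predicted. I'll relax, release, rise and clear off.

Emit:
{"name": "servo_tool", "arguments": {"steps": [{"dx": 0, "dy": 0, "dz": 0, "wx": 0, "wy": 0, "wz": 0, "gripper": 0.03}, {"dx": 0, "dy": 0, "dz": 0, "wx": 0, "wy": 0, "wz": 0, "gripper": 0.044}, {"dx": 0, "dy": 0, "dz": 0, "wx": 0, "wy": 0, "wz": 0, "gripper": 0.05}, {"dx": 0, "dy": 0, "dz": 0, "wx": 0, "wy": 0, "wz": 0, "gripper": 0.06}, {"dx": 0, "dy": 0, "dz": 0, "wx": 0, "wy": 0, "wz": 0, "gripper": 0.06}, {"dx": 0, "dy": 0, "dz": -0.02, "wx": 0, "wy": 0, "wz": 0, "gripper": 0.06}, {"dx": 0, "dy": 0, "dz": -0.04, "wx": 0, "wy": 0, "wz": 0, "gripper": 0.06}, {"dx": 0, "dy": 0, "dz": -0.04, "wx": 0, "wy": 0, "wz": 0, "gripper": 0.06}, {"dx": 0, "dy": 0, "dz": -0.04, "wx": 0, "wy": 0, "wz": 0, "gripper": 0.06}, {"dx": 0, "dy": 0.04, "dz": 0, "wx": 0, "wy": 0, "wz": 0, "gripper": 0.06}, {"dx": 0, "dy": 0.05, "dz": 0, "wx": 0, "wy": 0, "wz": 0, "gripper": 0.06}, {"dx": 0, "dy": 0.05, "dz": 0, "wx": 0, "wy": 0, "wz": 0, "gripper": 0.06}, {"dx": 0, "dy": 0.05, "dz": 0, "wx": 0, "wy": 0, "wz": 0, "gripper": 0.06}, {"dx": 0, "dy": 0.05, "dz": 0, "wx": 0, "wy": 0, "wz": 0, "gripper": 0.06}, {"dx": 0, "dy": 0, "dz": 0, "wx": 0, "wy": 0, "wz": 0, "gripper": 0.06}]}}

```text
time_s: 27.0
ee_pos: [493.9, -101.2, 229.0]
ee_rot: [3.118, 0.358, 0.006]
wrist_force: [0.6, 1.4, 0.3]
width: 60.1
```

```bash
python3 - <<'E'
from h import *
st()
t=grab_frame("top");c=grab_frame("scene");im=t["pixels"]
cv2.imwrite("pics/i.png",np.hstack([cv2.resize(im[195:280,240:325],(400,400),interpolation=cv2.INTER_CUBIC),cv2.resize(c["pixels"][140:225,330:415],(400,400),interpolation=cv2.INTER_CUBIC)]))
hsv=cv2.cvtColor(im,cv2.COLOR_BGR2HSV)
pm=((hsv[...,0]>5)&(hsv[...,0]<18)&(hsv[...,1]>110)&(hsv[...,2]>120)).astype(np.uint8);pm[:195]=0;pm[235:]=0;pm[:,:255]=0;pm[:,290:]=0
ys,xs=np.nonzero(pm);P=np.array([ray(t,u,v,197)[:2] for u,v in zip(xs,ys)]);m=P.mean(0);e=np.linalg.svd(P-m)[2][0];print("pad c",m,"az",np.degrees(np.arctan2(e[1],e[0])))
E
```

```text
t 27.0 p [ 493.9 -101.2  229. ] yaz -76.9 xaz 13.1 z [ 0.004 -0.003 -1.   ] F [0.6 1.4 0.3] T [ 0.03 -0.04 -0.04] w 60.1 q [-0.35  0.3   1.59 -0.    1.25  0.99]
pad c [531.88035288 157.4457743 ] az -167.04416260204525
```

View pics/i.png

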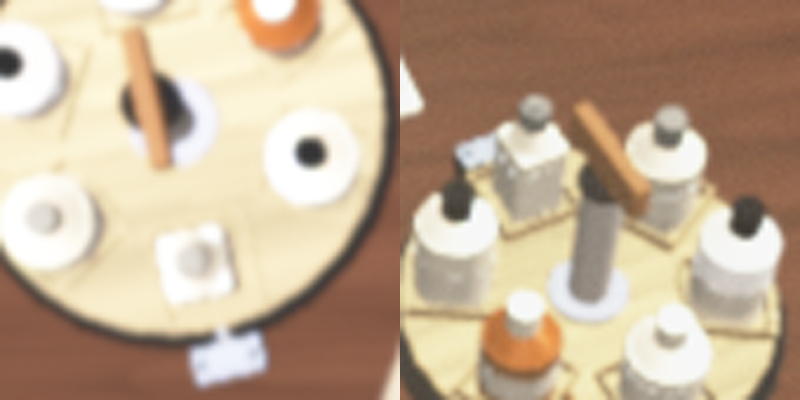

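```bash
python3 - <<'E'
from h import *
t=grab_frame("top");c=grab_frame("scene");k=400/85
print(ray(t,240+200/k-.5,195+258/k-.5,142).round(1),ray(c,330+136/k-.5,140+103/k-.5,142).round(1))
# pocket centre from earlier clear view (crop d, wall corners), z=46 wall tops
W=[(300,315),(325,440),(460,405),(430,285)]
P=np.array([ray(t,230+x/7-.5,200+y/7-.5,40)[:2] for x,y in W]);print(P.round(1),P.mean(0).round(1))
E
```

```text
[438.  131.1 142. ] [436.3 138.7 142. ]
[[457.  170.7]
 [401.9 159.2]
 [416.8  99.7]
 [469.8 113.1]] [436.4 135.7]
```

```bash
python3 -c "
from h import *
st();print(close_job())"
```

```text
t 27.2 p [493.2 -97.2 229.3] yaz -76.6 xaz 13.4 z [ 0.003 -0.002 -1.   ] F [-0.3  0.8  0.2] T [-0.01  0.04  0.07] w 59.8 q [-0.35  0.3   1.59 -0.    1.25  0.99]
the job is handed in; nothing more can be done
None
```

The empty pocket is clicked home at the front and the paint bottle stands in it, cap up. I handed the job in at 27.2 s.

I turned the tray about 153° by its paddle. I then stood the fallen bottle up on the board, regripped it with the tool pointing down, set it on the pocket floor, let go and backed away.

**Last checks**
- **Tray:** the paddle's azimuth is 13.0° and the housing's is about 13–13.5°. It did not change when I released it or when I placed the bottle.
- **Bottle:** it looks upright in both views. Its cap is within about 5 mm of the pocket's middle. The two views disagree by 7–8 mm sideways (y = 131 and 139, pocket at 136), but both are inside the 13 mm limit.
- **Set-down:** it touched the floor at a tool height of 83.9 mm, against 84.5 mm predicted, with 18–24 N of contact force.
- **Bystanders:** the jar and pot had not moved when I checked the pictures midway. I did not measure the other bystanders again at the end.
- **Robot:** it touches nothing, and the wrist force is near zero.

**Problems on the way**
- A 45° tilt for the first bottle grasp ran into the wrist joint's limit, so I used about 20° instead.
- I pressed on the board a few extra times, because idle rows hid the contact force.

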